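# Line up the glued incense holder and hold it in the trigger clamp

### The job

The incense holder has just been glued: slide its sled, which has a knob, along the track until the holder stands in line with the clamp's pad. Then pump the clamp's trigger against its handle, squeeze by squeeze, until the sprung pad presses on the holder and is pushed in to about half of its travel, never close to bottoming out, which would crush the fresh joint. Finish while still holding the trigger squeezed so (let go and most of the pressure is lost), and leave the other things on the shelf where they are.

Things in the scene. Friction and masses are not known exactly. Their poses are not given: they have to be found in the camera images.
- bed: Fixed plywood board 320 x 310 x 12 mm lying on the shelf; everything of the job stands on it. Origin: centre of its underside. The sled's track runs along the bed's x; the clamp pushes along the bed's +y.
- clamp: Grey ratchet clamp head fixed on the bed, turned like the bed, but its place along the bed's x differs in every start. Origin: on the bed's top (12 mm above the shelf), mid-width: x = 0 of its frame is the line of rod and pad; +y is the push direction. Body 50 mm wide (x), y -35 to 50 mm, up to 98 mm above the bed's top; above that only handle and trigger stand.
- squeeze (a joint): Trigger angle, rad: 0 at rest (sprung), 0.26 fully squeezed to the handle (roller moves 13 mm in the clamp's -y). The rod advances 0.95 x the roller's travel, less up to 5 mm slack; let back to rest, the ratchet bites afresh every 5 mm in about 0.4 s; the rod slips back 1 to 2 mm, or until the pad is in by 3 mm or less. A full squeeze from rest gives 10 mm, the very first one 8 to 13.
- trigger: The clamp's trigger lever, upright in front (+y) of the handle; origin at its pivot, 50 mm below the roller, 90 mm above the bed's top. The roller needs 2.5 N (at rest) to 4 N (squeezed) against the return spring, plus 0.95 times what the rod resists (3.5 N of friction plus the pad's spring).
- trigger_bar (a point): Centre of the trigger's roller: a black round bar across the trigger, 12 mm in diameter, 30 mm long along the clamp's x. At rest 21.5 mm in +y of the clamp's origin, squeezed 8.5 mm, about 140 mm above the bed's top.
- handle_top (a point): Middle of the top face of the clamp's fixed upright black handle, 24 mm wide (clamp x), 14 mm thick (clamp y -16 to -2 mm), top 165 mm above the bed's top. Handle and roller measure 44 mm over their outer faces at rest, 30 mm fully squeezed (the handle does not give, only the roller moves).
- rod (a joint): How far the clamp's rod has been pushed out, m, 0 to 0.072. It has no spring, only 3.5 N friction.
- pad_travel (a joint): How far the sprung round pad at the rod's front is pushed in, m: 0 free, 0.016 bottomed out; half is 0.008. Spring 1 N per mm, no preload. It can be seen as the gap between pad and the collar behind it: 18 mm when free.
- pad_face (a point): Centre of the front face of the clamp's pad, a dark rubber disc 32 mm in diameter, 8 mm thick, facing +y of the clamp, 37.5 mm above the bed's top.
- pad: The clamp's pad as a solid; origin at the centre of its front face.
- holder: Wooden incense holder, a glued two-piece block, 60 mm along its x, 34.4 mm along its y, 40 mm tall, 90 g, loose on the sled and turned like the bed. Origin: centre of its underside, 24 mm above the shelf. Its -y face is the one that the pad meets; behind its +y face is the sled's back wall, 1 to 3 mm away.
- sled (a joint): How far the sled has slid along the bed's +x, m, 0 (start) to 0.15. It stays where it is left; friction 2 N. The sled is an aluminium tray 76 mm long (x) and 56 mm wide with floor, 46 mm back wall and low lips that carry the holder along (up to 6 mm of play between lip and holder).
- sled_knob (a point): Centre of the top of the sled's black knob, an upright post 14 mm in diameter standing free for 52 mm below this point, behind the sled's back wall (19 mm clear between wall and post), in the middle of the sled's length. Top 76 mm above the shelf.
- diya_a: Bystander: clay lamp bowl 62 mm wide, 24 mm tall, on the bed's far corner beside the clamp.
- diya_b: Bystander: same clay bowl, on the shelf beside the bed.
- diya_c: Bystander: same clay bowl, on the shelf beside the bed.
- tealight: Bystander: white battery tealight, 38 mm wide, 34 mm tall, on the bed's near part beside the clamp.
- pink_box: Bystander: pink plastic box with snap lid, 114 x 84 x 52 mm, on the shelf to the right of the bed.
- aarti_stand: Bystander: steel aarti stand, 90 mm wide, 122 mm tall, on the shelf to the left of the bed.
- bell: Bystander: brass hand bell, 52 mm wide, 98 mm tall, on the shelf to the right of the bed.
Mind the look-alikes: they are no part of the job. What is shaped like the holder but blue is not meant.

How it is judged:
By the outcome, as a careful person would: the job done as asked, in the order asked, and still so for the second after the job is handed in, while the arm keeps its last pose, push and grip.
It also fails if it takes over 72 s, if anything falls off the work surface, if the arm or the gripper's body presses on something with over 40 N, if the wrist force passes 120 N, or if a joint passes its speed limit or range.

### The arm

A 6-joint arm with a two-finger parallel gripper is mounted at the origin on the work surface. World frame = base frame: x ahead of the robot, y to its left, z up, the work surface at z = 0. Lengths are in mm, angles in rad, forces in N, time in s.
With the tool pointing down it reaches from about 300 to 775 mm from the base axis. Payload 14.6 kg.
Tool frame: the origin (TCP) lies where the fingers leave the gripper's body, on its centre line; the fingertips stand 97 mm ahead of it and the grasp point (between the pads) lies ahead of it (grip_depth is the z of the grasp point in the tool frame, in mm); z points along the fingers, y is the line along which they close (so a half turn about z gives the same grasp; the last joint's range is limited). The gripper opens to 94 mm and grips with 3 to 60 N. Pads are 16 mm wide; open, the fingers measure 119 mm over their backs; the gripper's body (75 mm by 177 mm) begins 78 mm behind the grasp point.
Start: joints at [1.088, 0.3, 1.521, -0, 1.321, -0.067], TCP at [222.154, 503.128, 302.646] pointing down, gripper open.
Joint ranges: [-3.03, 3.03], [-0.79, 2.21], [0.23, 2.52], [-1.04, 4.18], [0, 3.07], [-2.55, 2.55]. Speed limits (rad/s): [2.22, 2.22, 2.57, 3.14, 3.14, 3.14].

### API

Orientations are given as [roll, pitch, yaw] about the fixed x, y, z axes, in that order (R = Rz(yaw) Ry(pitch) Rx(roll)).
In Python, from cell import read_state, camera, sign_off, regions_of, spot_point, grip_depth gives the robot as it stands. The module is installed in compiled form; this text tells all that it offers.
- The arm moves only by the tool send_rows, never from a script. Its argument "series" is a list of rows, each a list of 3 entries, a list of its own where there are three numbers: the shift along the world's x, y, z in mm, then the turn about the world's z in degrees, then the closure, from -1 (fully open) to 1 (shut), so that 0 is half open. A call has 1 to 12 rows; each row shifts and turns the commanded pose from where the row before left it; what a row does not reach is not made up. A row lasts 1/10 s, in which the tool goes at most 50 mm and 8.59 degrees, less where a joint would pass 70% of its speed; a pose out of reach is approached as far as the arm can. A call is refused whole if a number of a shift passes 50 or a number of a turn 8.59, either way. A call with a gripper value outside its range is refused whole. The fingers move at their own pace and stop on an object; "squeeze" is the grip in N (left out, the last holds). Time passes only in rows, so rows that do not move let the fingers close. It gives the time, the measured TCP pose, the force, the opening and the grip force at its end, in the units of the state.
- read_state(): the state, without advancing time (a new reading comes with each control period).
- camera(name): name is "side" or "top"; returns a dict with "color" (400x640x3 uint8, blue, green, red), "fx", "fy", "cx", "cy" (pixels), "camera_from_world" (4x4, takes a point from world to camera coordinates). Camera axes: x right, y down, z forward; pixel columns grow to the right and rows downward; lengths in mm; the calibration is good to about 2 mm. A picture is of the moment at which its call begins. There is no depth.
- sign_off(): hands the job in; it is judged then, once.
Trained networks look in a picture, given as the dict that the camera call returned (one of the last four; its "shot" number tells which), for a name from the list of things; names that differ only in an ending like _2 or _b are one class to them, and where a whole thing is asked for, a point or a joint stands for the part that bears it (a point fixed in the world has none). Each returns a list of dicts, best first, with "confidence" (0 to 1); they miss things now and then, are a little off and sometimes report something else, mostly with a low value. They report only what shows in the picture. A call takes as long as a camera call. They do not tell look-alikes from the thing itself.
- regions_of(thing, picture): "mask" (400x640 bool, what is visible of it).
- spot_point(thing, picture): "point" ([x, y, z] in mm, in the coordinates of the camera as it stood for that picture, good to about 4 mm: a listed point, or the origin of a listed thing).
The state is a dict: "clock": time; "joints": joint angles; "qd": joint speeds; "effort": joint torques, N m; "eef_pos": TCP position; "eef_rot": TCP orientation; "wrist_force": force on the tool from outside, world axes, zero at the start; "moment": the same for the moment, N m; "finger_gap": finger opening in mm; "finger_force": force on a finger pad.
Only numpy, scipy, OpenCV 4.12 (cv2) and the standard library are available. Lean on these libraries where they do the work, as an engineer would, in place of code of your own. Each camera call takes 0.05 s, during which the arm holds its last target. There are 200 camera calls.

## Working session

There is one attempt and no reset: what is moved stays moved. The work goes in short steps, Python scripts to look and compute and a tool call to move; the robot and the scene stay as the last step left them, time stands still between calls to the robot, and variables do not carry over. Pictures are saved under pics/ and viewed, at most 10 in all, crops included, and the job is handed in when it is done.

Besides the shell and the picture viewer there is one more tool, called as name([rows], argument=value, ...), one row to a line, values as JSON. send_rows: Moves the arm, as the interface text tells. Its arguments: {"type":"object","properties":{"series":{"type":"array"},"squeeze":{"type":"number"}},"required":["series"]}

```bash
mkdir -p pics; cat > h.py <<'E'
import numpy as np, cv2
from cell import *
def shot(n,name=None):
    p=camera(n)
    if name: cv2.imwrite('pics/'+name+'.png',p['color'])
    return p
def world(p,q):
    return (np.linalg.inv(p['camera_from_world'])@np.r_[q,1])[:3]
def pix(p,w):
    c=p['camera_from_world']@np.r_[w,1]; return np.array([p['fx']*c[0]/c[2]+p['cx'],p['fy']*c[1]/c[2]+p['cy']])
def onz(p,u,v,z):
    T=np.linalg.inv(p['camera_from_world']);d=T[:3,:3]@[(u-p['cx'])/p['fx'],(v-p['cy'])/p['fy'],1];o=T[:3,3]
    return o+d*(z-o[2])/d[2]
def spots(p,names):
    for t in names:
        for r in spot_point(t,p)[:3]:
            w=world(p,r['point']); print(t,round(r['confidence'],2),w.round(1),pix(p,w).round())
E
python3 - <<'E'
from h import *
s=read_state();print(s);print(grip_depth if not callable(grip_depth) else grip_depth())
for n in('top','side'):
    p=shot(n,n+'0');print(n,np.linalg.inv(p['camera_from_world']).round(2).tolist(),p['fx'])
    spots(p,['bed','clamp','trigger_bar','handle_top','pad_face','holder','sled_knob','sled'])
E
```

```text
{'clock': 0.0, 'joints': array([ 1.08840985e+00,  3.00452126e-01,  1.52154163e+00,  1.43883123e-05,
        1.32070305e+00, -6.66162684e-02]), 'qd': array([-0.00030049,  0.00028906,  0.00077639,  0.00075268, -0.00062349,
       -0.00157686]), 'effort': array([ 9.89404543e-04, -5.31797469e+01, -3.52739453e+01,  7.08928448e-02,
        2.43160373e-02, -1.15025359e-04]), 'eef_pos': array([222.08568749, 503.01504336, 302.11336846]), 'eef_rot': array([-3.14049188e+00, -8.74055522e-05,  2.72581882e+00]), 'wrist_force': array([-0.01082634,  0.6232554 , -0.34035626]), 'moment': array([-0.01543797,  0.03910644,  0.00916041]), 'finger_force': 0.0, 'finger_gap': 93.89007987200146}
78.39999999999999
top [[-0.02, -0.98, 0.18, 434.35], [-1.0, 0.02, 0.04, 17.21], [-0.05, -0.18, -0.98, 886.61], [0.0, 0.0, 0.0, 1.0]] 377.8943574242493
bed 0.62 [582.1  80.8  -4.1] [302. 211.]
clamp 0.96 [620.5  -6.5   9.1] [339. 193.]
trigger_bar 0.4 [620.8  22.9 148.2] [325. 179.]
handle_top 0.66 [618.4 -11.6 177.5] [343. 176.]
pad_face 0.55 [624.2 105.9  52.3] [289. 189.]
holder 0.84 [333.8 192.4  -3.1] [255. 319.]
holder 0.71 [510.6 146.3  21.9] [274. 240.]
holder 0.65 [ 3.662e+02  3.000e+02 -2.000e-01] [209. 305.]
sled_knob 0.63 [519.1 201.2  74.6] [245. 235.]
sled_knob 0.63 [625.5 105.2  51.1] [290. 188.]Traceback (most recent call last):
  File "<stdin>", line 5, in <module>
  File "h.py", line 16, in spots
    for r in spot_point(t,p)[:3]:
             ~~~~~~~~~~^^^^^
ValueError: it knows: aarti_stand, bed, bell, clamp, diya, handle_top, holder, pad, pad_face, pink_box, sled_knob, tealight, trigger, trigger_bar
```

```bash
python3 - <<'E'
from h import *
p=shot('side','side0')
print(np.linalg.inv(p['camera_from_world']).round(2).tolist(),p['fx'])
spots(p,['clamp','trigger_bar','handle_top','pad_face','holder','sled_knob'])
E
```

```text
[[0.92, -0.21, 0.34, 205.48], [-0.4, -0.49, 0.77, -789.65], [0.0, -0.84, -0.54, 699.19], [0.0, 0.0, 0.0, 1.0]] 517.7659576491253
clamp 0.88 [622.5  -4.1   6.4] [353. 252.]
trigger_bar 0.54 [621.3  23.5 153.5] [349. 187.]
handle_top 0.94 [619.2 -11.8 176.4] [356. 186.]
handle_top 0.73 [ 708.8 -132.     1.2] [419. 279.]
handle_top 0.26 [623.7  23.1 151. ] [350. 188.]
pad_face 0.68 [622.9 103.7  50.5] [333. 209.]
holder 0.88 [517.8 150.9  24.2] [283. 219.]
holder 0.67 [333.2 193.3   2.7] [200. 235.]
sled_knob 0.92 [516.1 203.3  76.2] [273. 189.]
sled_knob 0.48 [6.258e+02 5.000e-01 6.900e+00] [353. 250.]
```

View pics/top0.png

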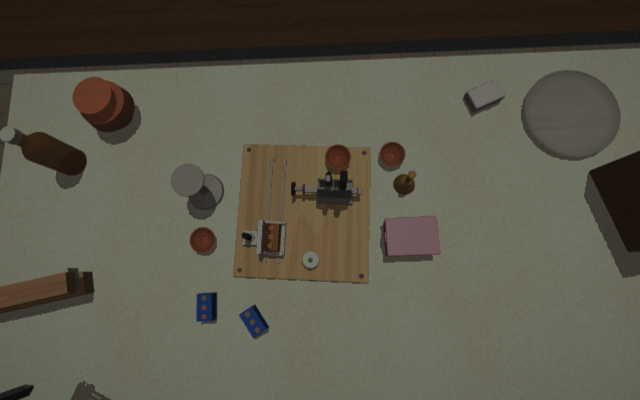

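View pics/side0.png

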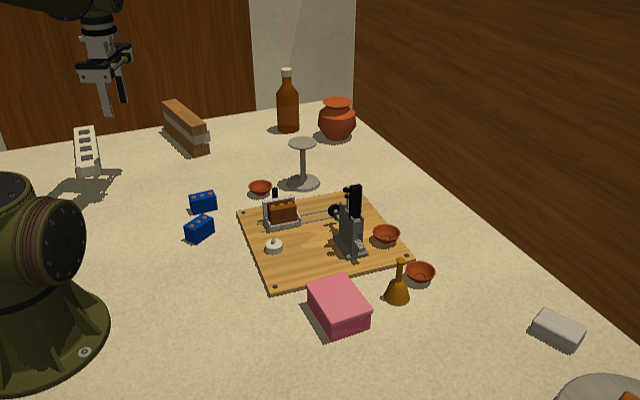

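The top picture shows the brown holder on the sled at (273,240). The clamp is at (335,190) with its pad at (294,189), and the knob is at (247,237). Holder-shaped candidates are the brown one at (273,240) and blue ones at (205,307) and (253,321). The brown one fits: it is wooden and stands on the sled. I'll confirm it in a crop.

```bash
python3 - <<'E'
from h import *
c=cv2.imread('pics/top0.png')[135:295,225:385]
c=cv2.convertScaleAbs(c,alpha=1.5,beta=15)
cv2.imwrite('pics/c0.png',cv2.resize(c,(600,600),interpolation=cv2.INTER_CUBIC))
p=camera('top')
hsv=cv2.cvtColor(p['color'],cv2.COLOR_BGR2HSV)
m=regions_of('bed',p)[0]['mask'].astype(np.uint8)
k=cv2.findContours(m,0,2)[0];k=max(k,key=cv2.contourArea)
b=cv2.boxPoints(cv2.minAreaRect(k));W=np.array([onz(p,*x,12)[:2] for x in k[:,0]],np.float32)
r=cv2.minAreaRect(W);print(r,b.tolist());print(cv2.boxPoints(r))
E
```

```text
((580.0816650390625, 77.9258041381836), (309.935302734375, 319.3674011230469), 86.45707702636719) [[232.84121704101562, 276.4927673339844], [238.98556518554688, 141.3175048828125], [373.6164855957031, 147.43710327148438], [367.4721374511719, 282.61236572265625]]
[[411.12674  -66.877815]
 [729.8838   -86.61353 ]
 [749.0366   222.72943 ]
 [430.27954  242.46515 ]]
```

View pics/c0.png

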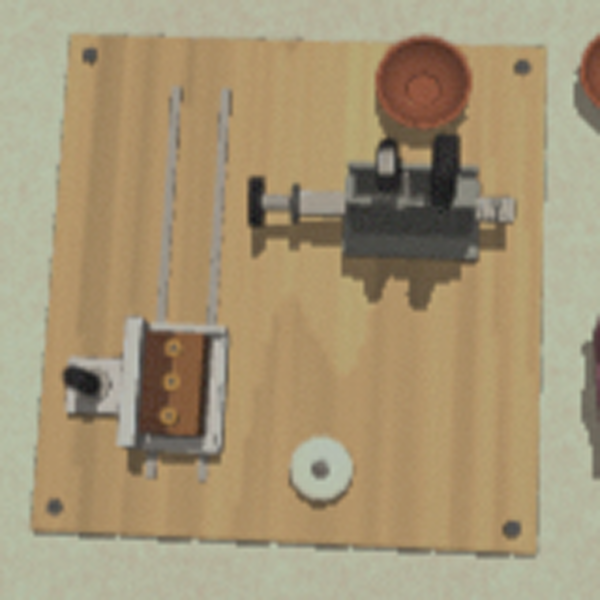

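The crop confirms the brown holder on the tray, with the knob post to its left at about (245,236) in the top picture. The bed is turned by about -3.5°, and the sled needs to travel about 114 mm. I'll move above the knob.

send_rows([
  [[33,-33.4,-7],-7.74,-1],
  [[33,-33.4,-7],-7.74,-1],
  [[33,-33.4,-7],-7.74,-1],
  [[33,-33.4,-7],-7.74,-1],
  [[33,-33.4,-7],-7.74,-1],
  [[33,-33.4,-7],-7.74,-1],
  [[33,-33.4,-7],-7.74,-1],
  [[33,-33.4,-7],-7.74,-1],
  [[31.5,-33.4,-6],-7.74,-1],
  [[0,0,0],0,-1],
  [[0,0,0],0,-1],
])

```text
clock: 1.95
eef_pos: [517.9, 201.9, 240.3]
eef_rot: [-3.141, 0.0, 1.509]
wrist_force: [0.2, 0.5, -0.0]
finger_gap: 94.1
finger_force: 0.0
```

send_rows([
  [[0,0,-35],0,-0.3],
  [[0,0,-35],0,-0.3],
  [[0,0,-34],0,0],
  [[0,0,0],0,0.4],
], squeeze=10)

```text
clock: 2.35
eef_pos: [515.4, 203.2, 133.3]
eef_rot: [-3.135, 0.002, 1.513]
wrist_force: [-0.0, -0.5, 0.4]
finger_gap: 65.3
finger_force: 0.0
```

send_rows([
  [[0,0,0],0,1],
  [[0,0,0],0,1],
  [[0,0,0],0,1],
  [[0,0,0],0,1],
])

```text
clock: 2.75
eef_pos: [517.9, 202.7, 137.9]
eef_rot: [3.14, -0.001, 1.51]
wrist_force: [0.1, -0.2, -0.2]
finger_gap: 33.5
finger_force: 0.0
```

send_rows([
  [[0,0,0],0,1],
  [[0,0,0],0,1],
  [[0,0,0],0,1],
  [[0,0,0],0,1],
])

```text
clock: 3.15
eef_pos: [518.3, 202.5, 136.9]
eef_rot: [3.14, -0.0, 1.51]
wrist_force: [6.2, -0.1, -1.7]
finger_gap: 13.8
finger_force: 10.0
```

send_rows([
  [[8,-0.5,0],0,1],
  [[14,-0.9,0],0,1],
  [[14,-0.9,0],0,1],
  [[14,-0.9,0],0,1],
  [[14,-0.9,0],0,1],
  [[14,-0.9,0],0,1],
  [[14,-0.8,0],0,1],
  [[10,-0.6,0],0,1],
  [[4,-0.2,0],0,1],
  [[0,0,0],0,1],
  [[0,0,0],0,1],
], squeeze=15)

```text
clock: 4.25
eef_pos: [623.9, 195.9, 136.9]
eef_rot: [3.141, -0.0, 1.51]
wrist_force: [3.0, 1.2, 4.0]
finger_gap: 13.6
finger_force: 15.0
```

```bash
python3 - <<'E'
from h import *
s=read_state();print(s['eef_pos'],s['wrist_force'],s['finger_gap'])
p=shot('top','top1');spots(p,['holder','pad_face','sled_knob','trigger_bar','handle_top'])
q=shot('side','side1');spots(q,['holder','pad_face','sled_knob','trigger_bar','handle_top'])
a=cv2.resize(p['color'][145:265,225:385],(800,600),interpolation=cv2.INTER_CUBIC)
cv2.imwrite('pics/c1.png',cv2.convertScaleAbs(a,alpha=1.6,beta=15))
a=cv2.resize(q['color'][150:270,250:410],(800,600),interpolation=cv2.INTER_CUBIC)
cv2.imwrite('pics/c2.png',cv2.convertScaleAbs(a,alpha=1.4,beta=15))
E
```

```text
[623.93194829 195.92528518 136.90624137] [3.04763527 1.20445076 3.97391344] 13.616527656502793
holder 0.75 [618.4 138.6  23.8] [277. 194.]
pad_face 0.68 [624.2 105.6  50. ] [290. 189.]
sled_knob 0.72 [621.6 195.7  78.3] [248. 188.]
trigger_bar 0.44 [619.2  17.3 150.1] [328. 179.]
handle_top 0.97 [616.4  -9.9 181. ] [342. 176.]
holder 0.67 [621.6 142.4  23.2] [325. 211.]
holder 0.66 [364.2 300.7  -0.8] [203. 210.]
holder 0.61 [331.7 191.7   5.2] [199. 235.]
pad_face 0.66 [622.1 104.2  49. ] [332. 210.]
pad_face 0.56 [ 641.5 -159.    -0.8] [397. 297.]
pad_face 0.34 [ 7.086e+02 -1.313e+02 -1.000e-01] [419. 279.]
sled_knob 0.66 [623.1 201.3  76. ] [316. 180.]
trigger_bar 0.43 [621.4  25.  152.4] [349. 187.]
handle_top 0.91 [617.4 -10.9 176.5] [355. 186.]
handle_top 0.42 [637.9 318.3   1.8] [304. 183.]
```

View pics/c1.png

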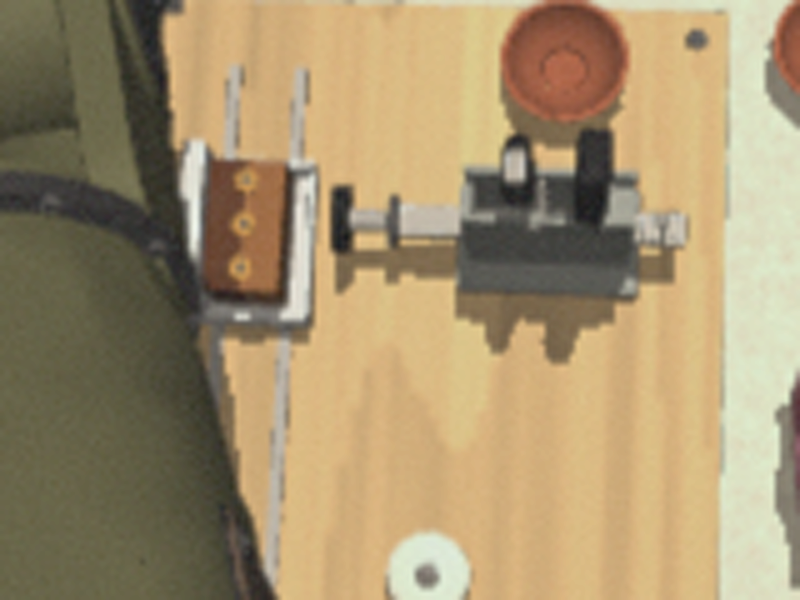

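View pics/c2.png

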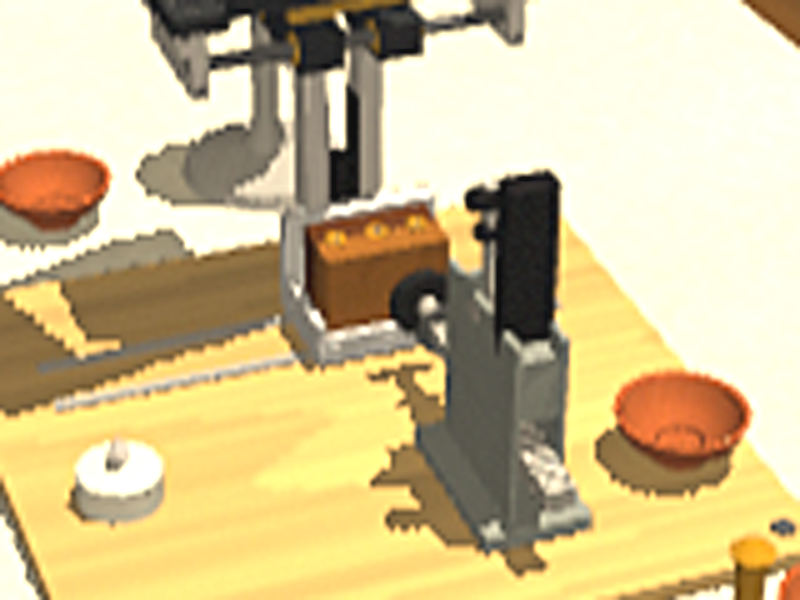

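The holder's centre mark is at top pixel (273.8,189.8) and the pad's centre at (293.2,188.6), so the two are nearly in line. I'll compute the remaining offset.

```bash
python3 - <<'E'
from h import *
p=camera('top')
a=np.radians(-3.54);ex=np.array([np.cos(a),np.sin(a)]);ey=np.array([-ex[1],ex[0]])
for n,u,v,z in[('holder',244,224,64),('hTL',211,160,64),('hTR',290,166,64),('hBR',285,299,64),('pad',341,218,49.5),('rod',425,221,49.5),('collar',394,221,49.5),('roller',517,164,152),('handle',597,176-30,177),('railtop',235,68,20),('railbot',215,360,20)]:
    w=onz(p,225+u/5-.4,145+v/5-.4,z)[:2];print(n,w.round(1),(w@ex).round(1),(w@ey).round(1))
s=read_state();print((s['eef_pos'][:2]@ex).round(1),(s['eef_pos'][:2]@ey).round(1))
E
```

```text
holder [620.5 140.6] 610.7 178.6
hTL [650.5 155.6] 639.7 195.5
hTR [646.7 119.8] 638.1 159.5
hBR [585.9 122.1] 577.3 158.1
pad [625.4  98.3] 618.2 136.7
rod [623.  60.] 618.1 98.4
collar [623.4  74.1] 617.6 112.5
roller [622.3  17.6] 620.0 56.0
handle [622.2 -13.4] 621.8 25.0
railtop [707.2 151.7] 696.5 195.0
railbot [565.9 160.6] 554.9 195.3
610.4 234.1
```

send_rows([
  [[3,-0.2,0],0,1],
  [[3,-0.2,0],0,1],
  [[2.5,-0.1,0],0,1],
  [[0,0,0],0,1],
  [[0,0,0],0,1],
  [[0,0,0],0,0.4],
  [[0,0,0],0,0.4],
  [[0,0,0],0,0.4],
  [[0,0,0],0,0.4],
])

```text
clock: 5.8
eef_pos: [632.0, 195.4, 136.3]
eef_rot: [-3.141, 0.0, 1.51]
wrist_force: [-0.7, 0.1, -0.0]
finger_gap: 27.9
finger_force: 0.0
```

send_rows([
  [[0,0,25],0,0.3],
  [[0,0,45],0,-0.2],
  [[0,0,45],0,-0.5],
  [[0,0,40],0,-0.5],
  [[0,0,10],0,-0.5],
])

```text
clock: 6.3
eef_pos: [632.7, 195.6, 307.0]
eef_rot: [3.135, -0.002, 1.51]
wrist_force: [-0.1, 0.8, 0.6]
finger_gap: 61.1
finger_force: 0.0
```

send_rows([
  [[-1.1,-17.4,0],8.18,-0.5],
  [[-1.1,-17.4,0],8.18,-0.5],
  [[-1.1,-17.4,0],8.18,-0.5],
  [[-1.1,-17.4,0],8.18,-0.5],
  [[-1.1,-17.4,0],8.18,-0.5],
  [[-1.1,-17.4,0],8.18,-0.5],
  [[-1.1,-17.4,0],8.18,-0.5],
  [[-1.1,-17.4,0],8.18,-0.5],
  [[-1.1,-17.4,0],8.18,-0.5],
  [[-1.1,-17.4,0],8.18,-0.5],
  [[-1,-16.9,0],8.18,-0.5],
  [[0,0,0],0,-0.5],
])

```text
clock: 7.5
eef_pos: [619.9, 2.9, 300.7]
eef_rot: [-3.141, -0.001, 3.082]
wrist_force: [-0.5, 1.3, -0.9]
finger_gap: 70.5
finger_force: 0.0
```

```bash
python3 - <<'E'
from h import *
s=read_state();print(s['clock'],s['eef_pos'],s['eef_rot'],s['finger_gap'])
q=shot('side','side2');spots(q,['holder','pad_face','sled_knob','trigger_bar','handle_top'])
a=cv2.resize(q['color'][130:250,250:410],(800,600),interpolation=cv2.INTER_CUBIC)
cv2.imwrite('pics/c3.png',cv2.convertScaleAbs(a,alpha=1.4,beta=15))
E
```

```text
7.5 [619.93803348   2.94772233 300.73691819] [-3.14134059e+00 -1.35670950e-03  3.08169478e+00] 70.51385127296861
holder 0.97 [332.  192.3   2.6] [200. 235.]
holder 0.66 [364.4 297.6  -0.5] [204. 210.]
holder 0.55 [633.  143.9  19.7] [329. 211.]
pad_face 0.66 [622.8 102.1  53. ] [333. 209.]
pad_face 0.38 [618.7  -9.1 177.4] [355. 185.]
sled_knob 0.64 [630.9 202.3  76.7] [319. 179.]
sled_knob 0.51 [623.3  -2.4   8.3] [353. 250.]
trigger_bar 0.4 [621.5  24.1 152.8] [349. 187.]
trigger_bar 0.25 [ 706.9 -131.5   -2.7] [418. 280.]
handle_top 0.92 [619.   -8.7 175.3] [355. 186.]
```

View pics/c3.png

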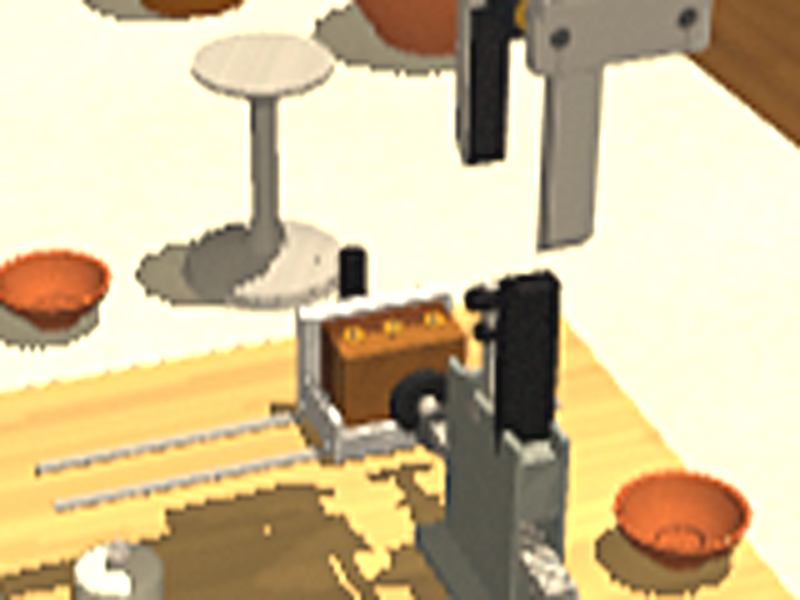

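The side crop shows the released knob at (320,184), the holder's middle mark at (328,195) and the pad at (334,209). The open fingers are above the handle and roller. I'll check the alignment numerically.

```bash
python3 - <<'E'
from h import *
a=np.radians(-3.54);ex=np.array([np.cos(a),np.sin(a)]);ey=np.array([-ex[1],ex[0]])
q=camera('side')
for n,u,v,z in[('h',328.2,194.8,64),('hold_before',324.8,196.8,64),('pad',334.2,209.6,49.5),('handletop',(527/5+249.6),(280/5+129.6),177),('roller',349,188.5,152)]:
    w=onz(q,u,v,z)[:2];print(n,w.round(1),(w@ex).round(1),(w@ey).round(1))
p=shot('top','top2')
spots(p,['holder','sled_knob','trigger_bar','handle_top'])
a=cv2.resize(p['color'][145:265,225:385],(800,600),interpolation=cv2.INTER_CUBIC)
cv2.imwrite('pics/c4.png',cv2.convertScaleAbs(a,alpha=1.6,beta=15))
E
```

```text
h [630.5 145.6] 620.3 184.3
hold_before [619.6 140.7] 609.8 178.7
pad [626.4 102.9] 618.9 141.4
handletop [617.5 -10.3] 617.0 27.8
roller [620.7  21.5] 618.2 59.7
holder 0.9 [366.  296.9   2. ] [210. 305.]
holder 0.7 [625.7 137.2  23.6] [277. 191.]
holder 0.61 [333.4 192.5  -1.5] [255. 319.]
sled_knob 0.57 [632.7 193.5  75.2] [249. 184.]
sled_knob 0.36 [ 706.7 -134.     3. ] [391. 157.]
```

View pics/c4.png

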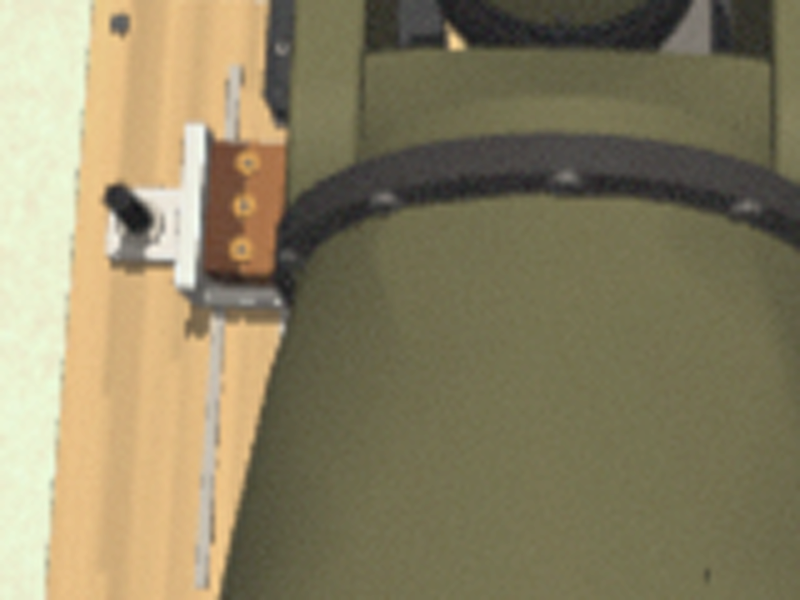

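The holder's middle mark is at top pixel (273.4,185.6), which puts it within about 1 mm of the pad's line. Next I'll lower the fingers around the handle and roller.

send_rows([
  [[0,0,-25],0,-0.5],
  [[0,0,-25],0,-0.5],
  [[0,0,-21],0,-0.4],
  [[0,0,0],0,-0.2],
  [[0,0,0],0,-0.05],
  [[0,0,0],0,-0.05],
  [[0,0,0],0,-0.05],
], squeeze=30)

```text
clock: 8.8
eef_pos: [620.5, 4.5, 231.9]
eef_rot: [3.142, 0.002, 3.08]
wrist_force: [-0.4, 1.1, 0.6]
finger_gap: 49.3
finger_force: 0.0
```

```bash
python3 - <<'E'
from h import *
s=read_state();print(s['clock'],s['eef_pos'],s['finger_gap'],s['wrist_force'],s['finger_force'])
q=shot('side','side3')
a=cv2.resize(q['color'][130:250,270:430],(800,600),interpolation=cv2.INTER_CUBIC)
cv2.imwrite('pics/c5.png',cv2.convertScaleAbs(a,alpha=1.4,beta=15))
E
```

```text
8.8 [620.46544096   4.52670694 231.93713856] 49.28836555680349 [-0.36144875  1.07923512  0.59696076] 0.0
```

View pics/c5.png

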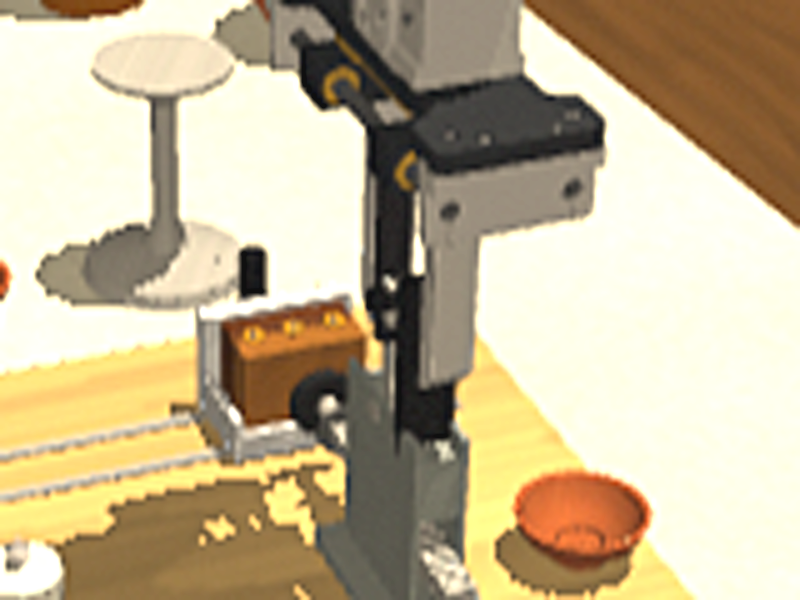

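The crop shows the two fingers on either side of the handle, at (357,195), and the roller, at (347,189). The pad is still clear of the holder. I'll now close to the contact opening.

send_rows([
  [[0,0,0],0,0.03],
  [[0,0,0],0,0.06],
  [[0,0,0],0,0.06],
])

```text
clock: 9.15
eef_pos: [620.2, 4.5, 230.8]
eef_rot: [3.142, 0.0, 3.08]
wrist_force: [0.3, 0.7, 0.2]
finger_gap: 44.6
finger_force: 0.0
```

send_rows([
  [[-0.1,-1.6,0],0,0.13],
  [[-0.1,-1.6,0],0,0.2],
  [[0,0,0],0,0.2],
])

```text
clock: 9.45
eef_pos: [620.1, 1.6, 231.1]
eef_rot: [3.141, 0.001, 3.081]
wrist_force: [-1.2, 3.5, 4.3]
finger_gap: 37.6
finger_force: 4.9
```

send_rows([
  [[-0.1,-1.5,0],0,0.28],
  [[-0.1,-1.5,0],0,0.34],
  [[0,0,0],0,0.34],
  [[0,0,0],0,0.34],
])

```text
clock: 9.85
eef_pos: [619.9, -1.7, 231.1]
eef_rot: [3.141, 0.001, 3.08]
wrist_force: [-0.5, 3.4, 4.9]
finger_gap: 31.2
finger_force: 6.6
```

```bash
cat >> h.py <<'E'
def meas(save=None):
    s=read_state();q=camera('side')
    print(s['clock'],s['eef_pos'].round(1),'gap',s['finger_gap'].round(2),s['wrist_force'].round(1),'ff',round(s['finger_force'],2))
    for t in('pad_face','trigger_bar'):
        r=[world(q,r['point']).round(1) for r in spot_point(t,q) if abs(world(q,r['point'])[0]-622)<15]
        print(t,r[:2])
    if save:
        a=cv2.resize(q['color'][165:255,285:405],(800,600),interpolation=cv2.INTER_CUBIC)
        cv2.imwrite('pics/'+save+'.png',cv2.convertScaleAbs(a,alpha=1.4,beta=15))
    m=[x['mask'] for x in regions_of('pad',q)][:1]
    for k in m: print('padmask',np.argwhere(k).mean(0).round(1),k.sum())
E
python3 -c "
from h import *
meas('d1')"
```

```text
Traceback (most recent call last):
  File "h.py", line 20, in meas
    print(s['clock'],s['eef_pos'].round(1),'gap',s['finger_gap'].round(2),s['wrist_force'].round(1),'ff',round(s['finger_force'],2))
                                                 ^^^^^^^^^^^^^^^^^^^^^
AttributeError: 'float' object has no attribute 'round'
```

```bash
sed -i "s/s\['finger_gap'\].round(2)/round(s['finger_gap'],2)/" h.py
python3 -c "
from h import *
meas('d1')
p=camera('top')
for t in ['pad_face']:spots(p,[t])
b=cv2.imread('pics/side3.png');import cv2
"
```

```text
9.9 [619.9  -1.7 231.1] gap 30.94 [-0.4  3.6  5.2] ff 6.61
pad_face [array([624. , 112.6,  49.3])]
trigger_bar [array([620.8,  12.9, 151.1]), array([624.4,  -1. ,  10. ])]
padmask [207.3 332.2] 116
pad_face 0.62 [623.  115.5  52.2] [285. 189.]
```

send_rows([
  [[0.2,3.1,0],0,0.15],
  [[0.2,3.1,0],0,0.0],
  [[0,0,0],0,0.0],
  [[0,0,0],0,0.0],
  [[0,0,0],0,0.0],
  [[0,0,0],0,0.0],
  [[0,0,0],0,0.0],
  [[0,0,0],0,0.0],
])

```text
clock: 11.0
eef_pos: [620.2, 4.5, 230.7]
eef_rot: [-3.142, 0.0, 3.08]
wrist_force: [-0.1, -0.1, 0.0]
finger_gap: 47.5
finger_force: 0.0
```

send_rows([
  [[0,0,0],0,0.06],
  [[-0.1,-1.6,0],0,0.13],
  [[-0.1,-1.6,0],0,0.2],
  [[0,0,0],0,0.2],
])

```text
clock: 11.4
eef_pos: [620.1, 1.5, 231.2]
eef_rot: [3.141, 0.001, 3.081]
wrist_force: [-2.0, 4.3, 5.6]
finger_gap: 37.9
finger_force: 5.0
```

send_rows([
  [[-0.1,-1,0],0,0.25],
  [[-0.1,-1,0],0,0.3],
  [[0,0,0],0,0.3],
])

```text
clock: 11.7
eef_pos: [619.9, -0.7, 231.1]
eef_rot: [3.141, 0.001, 3.08]
wrist_force: [-0.1, 2.5, 5.4]
finger_gap: 33.1
finger_force: 5.8
```

send_rows([
  [[0,-0.5,0],0,0.32],
  [[0,-0.5,0],0,0.34],
  [[0,0,0],0,0.34],
])

```text
clock: 12.0
eef_pos: [619.9, -1.7, 231.2]
eef_rot: [3.141, 0.001, 3.08]
wrist_force: [-1.6, 2.9, 5.0]
finger_gap: 31.1
finger_force: 6.6
```

```bash
python3 -c "
from h import *
meas('d2')
p=camera('top')
for t in ['pad_face']:spots(p,[t])
"
```

```text
12.0 [619.9  -1.7 231.2] gap 31.15 [-1.6  2.9  5. ] ff 6.58
pad_face [array([624.7, 122.1,  50.5])]
trigger_bar [array([617.7,   9.8, 149.9])]
padmask [204.6 330.8] 90
pad_face 0.56 [626.1 124.5  50.8] [281. 188.]
```

send_rows([
  [[0.2,3.1,0],0,0.15],
  [[0.2,3.1,0],0,0.0],
  [[0,0,0],0,0.0],
  [[0,0,0],0,0.0],
  [[0,0,0],0,0.0],
  [[0,0,0],0,0.0],
  [[0,0,0],0,0.0],
  [[0,0,0],0,0.0],
])

```text
clock: 13.1
eef_pos: [620.2, 4.5, 230.7]
eef_rot: [-3.142, 0.0, 3.08]
wrist_force: [-0.1, -0.6, 0.7]
finger_gap: 46.7
finger_force: 0.0
```

send_rows([
  [[0,0,0],0,0.06],
  [[-0.1,-1.6,0],0,0.13],
  [[-0.1,-1.6,0],0,0.2],
  [[0,0,0],0,0.2],
])

```text
clock: 13.5
eef_pos: [620.0, 1.6, 231.1]
eef_rot: [3.141, 0.001, 3.081]
wrist_force: [-0.7, 4.1, 3.2]
finger_gap: 37.8
finger_force: 6.0
```

send_rows([
  [[-0.1,-1,0],0,0.25],
  [[0,0,0],0,0.25],
  [[0,0,0],0,0.25],
])

```text
clock: 13.8
eef_pos: [620.0, 0.4, 231.1]
eef_rot: [3.141, 0.001, 3.081]
wrist_force: [-1.1, 4.3, 4.8]
finger_gap: 35.7
finger_force: 6.4
```

send_rows([
  [[-0.1,-1,0],0,0.3],
  [[0,0,0],0,0.3],
  [[0,0,0],0,0.3],
])

```text
clock: 14.1
eef_pos: [619.9, -0.7, 231.1]
eef_rot: [3.141, 0.001, 3.08]
wrist_force: [0.2, 3.1, 5.3]
finger_gap: 32.8
finger_force: 8.8
```

```bash
python3 -c "
from h import *
meas('d3')
p=camera('top')
for t in ['pad_face','holder']:spots(p,[t])
"
```

```text
14.1 [619.9  -0.7 231.1] gap 32.82 [0.2 3.1 5.3] ff 8.84
pad_face [array([626.2, 126.5,  49. ])]
trigger_bar [array([622.2,  14.4, 150.7])]
pad_face 0.61 [625.9 129.4  49.6] [279. 188.]
holder 0.75 [625.7 141.6  25.4] [275. 191.]
holder 0.59 [335.  192.5  -5.4] [255. 318.]
holder 0.56 [364.2 295.7   3.6] [210. 306.]
```

send_rows([
  [[-0.1,-0.9,0],0,0.34],
  [[0,0,0],0,0.34],
  [[0,0,0],0,0.34],
])

```text
clock: 14.75
eef_pos: [619.8, -1.6, 231.1]
eef_rot: [3.141, 0.001, 3.08]
wrist_force: [-0.2, 2.7, 4.3]
finger_gap: 31.3
finger_force: 11.1
```

```bash
python3 -c "
from h import *
meas('d4')
"
```

```text
14.75 [619.8  -1.6 231.1] gap 31.27 [-0.2  2.7  4.3] ff 11.12
pad_face [array([627.4, 124. ,  45.9])]
trigger_bar [array([618.9,  10.8, 152.5]), array([627.9, 127.1,  50.6])]
```

View pics/d4.png

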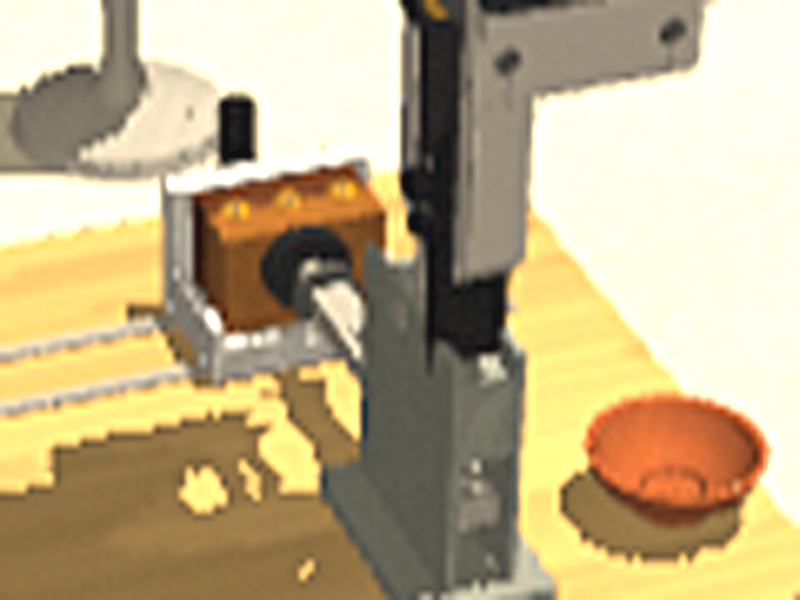

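The pad now presses on the holder at crop pixel (305,275), and the force suggests it is in by about 5 mm. One more release and a partial squeeze should bring it to half travel.

send_rows([
  [[0.2,3.1,0],0,0.15],
  [[0.2,3,0],0,0.0],
  [[0,0,0],0,0.0],
  [[0,0,0],0,0.0],
  [[0,0,0],0,0.0],
  [[0,0,0],0,0.0],
  [[0,0,0],0,0.0],
  [[0,0,0],0,0.0],
])

```text
clock: 15.75
eef_pos: [620.0, 4.5, 230.6]
eef_rot: [-3.142, -0.0, 3.08]
wrist_force: [1.0, -0.1, 0.6]
finger_gap: 47.3
finger_force: 0.0
```

send_rows([
  [[0,0,0],0,0.06],
  [[-0.1,-1,0],0,0.1],
  [[-0.1,-0.6,0],0,0.13],
  [[0,0,0],0,0.13],
])

```text
clock: 16.15
eef_pos: [619.9, 3.2, 230.9]
eef_rot: [3.141, 0.001, 3.081]
wrist_force: [-0.6, 4.8, 3.2]
finger_gap: 41.1
finger_force: 6.1
```

send_rows([
  [[0,-0.8,0],0,0.165],
  [[0,0,0],0,0.165],
  [[0,0,0],0,0.165],
])

```text
clock: 16.45
eef_pos: [619.9, 2.4, 231.0]
eef_rot: [3.141, 0.001, 3.081]
wrist_force: [-0.6, 5.5, 3.5]
finger_gap: 39.5
finger_force: 7.3
```

send_rows([
  [[0,-0.7,0],0,0.2],
  [[0,0,0],0,0.2],
  [[0,0,0],0,0.2],
])

```text
clock: 16.75
eef_pos: [619.9, 1.6, 231.0]
eef_rot: [3.141, 0.0, 3.08]
wrist_force: [-0.2, 4.1, 5.5]
finger_gap: 37.2
finger_force: 8.8
```

send_rows([
  [[0,-0.8,0],0,0.235],
  [[0,0,0],0,0.235],
  [[0,0,0],0,0.235],
  [[0,0,0],0,0.235],
])

```text
clock: 17.15
eef_pos: [619.9, 0.8, 231.1]
eef_rot: [3.141, 0.0, 3.081]
wrist_force: [-1.7, 4.4, 6.0]
finger_gap: 36.1
finger_force: 10.1
```

send_rows([
  [[0,-0.8,0],0,0.27],
  [[0,0,0],0,0.27],
  [[0,0,0],0,0.27],
  [[0,0,0],0,0.27],
])

```text
clock: 17.55
eef_pos: [619.9, 0.0, 231.1]
eef_rot: [3.141, 0.0, 3.08]
wrist_force: [-2.5, 4.4, 5.9]
finger_gap: 34.4
finger_force: 11.2
```

```bash
python3 -c "
from h import *
for i in range(2):
    meas('d5')
"
```

```text
17.55 [619.9   0.  231.1] gap 34.43 [-2.5  4.4  5.9] ff 11.22
pad_face [array([624.9, 124.7,  48.4])]
trigger_bar []
17.75 [619.9   0.  231.1] gap 34.5 [-1.4  4.5  6.4] ff 11.22
pad_face []
trigger_bar [array([620.7,  15.4, 152.2])]
padmask [203.2 329.4] 83
```

View pics/d5.png

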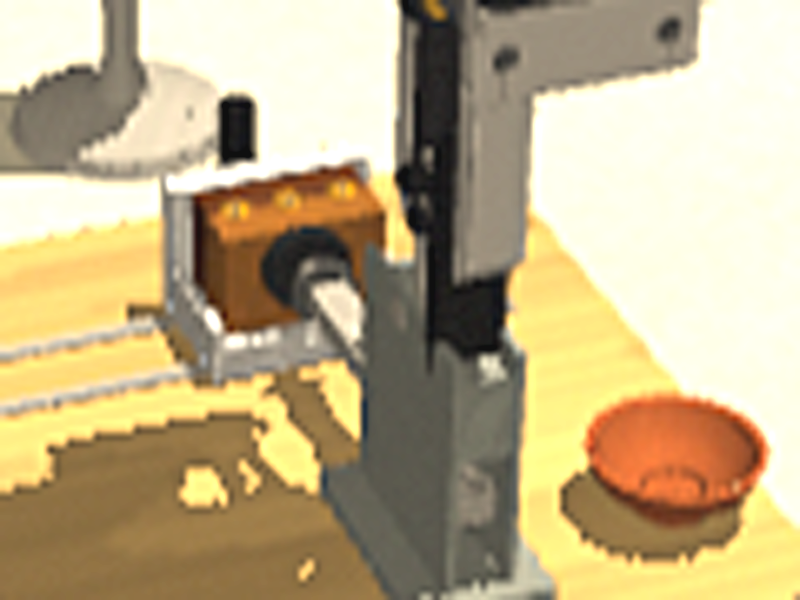

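The pad presses squarely at crop (305,265), with the collar close behind it. Force and displacement disagree somewhat, so I'll measure the pad-collar gap in the top view numerically, using the picture of the free pad as reference.

```bash
python3 - <<'E'
from h import *
p=shot('top','top5')
for n,lo,hi in(('top1',284,320),('top5',268,320)):
    g=cv2.cvtColor(cv2.imread(f'pics/{n}.png'),cv2.COLOR_BGR2GRAY)
    print(n,list(range(lo,hi))[0])
    for r in range(184,194): print(r,g[r,lo:hi].tolist())
for n in('side0','side3'): pass
E
```

```text
top1 284
184 [104, 121, 94, 121, 76, 107, 105, 52, 19, 19, 22, 54, 107, 110, 110, 110, 108, 110, 103, 62, 64, 104, 109, 110, 111, 111, 110, 111, 110, 111, 109, 112, 111, 92, 90, 63]
185 [110, 122, 96, 118, 80, 108, 106, 48, 26, 24, 18, 56, 106, 110, 110, 110, 108, 110, 94, 49, 52, 99, 112, 112, 109, 109, 110, 110, 109, 109, 109, 111, 109, 91, 90, 62]
186 [125, 125, 99, 105, 82, 108, 105, 41, 22, 24, 27, 70, 105, 106, 106, 107, 105, 105, 90, 51, 57, 115, 115, 115, 109, 107, 108, 107, 105, 105, 111, 111, 106, 96, 89, 61]
187 [126, 124, 99, 104, 82, 107, 105, 41, 20, 22, 40, 94, 99, 97, 99, 101, 97, 96, 77, 50, 58, 113, 110, 108, 108, 110, 108, 109, 108, 108, 109, 110, 108, 94, 89, 65]
188 [126, 124, 105, 105, 88, 108, 105, 39, 19, 20, 46, 102, 103, 103, 101, 102, 101, 95, 58, 48, 58, 107, 108, 107, 108, 108, 108, 108, 108, 108, 108, 109, 107, 81, 82, 81]
189 [126, 126, 113, 109, 95, 109, 105, 39, 18, 17, 41, 87, 90, 87, 90, 90, 92, 90, 56, 46, 62, 107, 109, 107, 107, 107, 106, 107, 106, 107, 108, 108, 104, 57, 46, 48]
190 [125, 126, 116, 93, 92, 109, 105, 41, 14, 19, 28, 64, 72, 72, 73
[... 2029 characters left out ...]
, 16, 21, 27, 29, 33, 41, 50, 51, 52, 55, 53, 54, 55, 54, 53]
191 [42, 41, 42, 47, 61, 68, 69, 67, 67, 68, 68, 66, 31, 21, 12, 18, 23, 49, 77, 62, 74, 46, 38, 47, 68, 38, 24, 24, 23, 25, 27, 21, 24, 22, 23, 21, 19, 28, 31, 38, 42, 48, 51, 51, 54, 54, 52, 52, 54, 53, 54, 56]
192 [39, 38, 48, 64, 73, 73, 69, 67, 67, 68, 69, 67, 28, 18, 18, 18, 20, 56, 69, 63, 90, 55, 31, 31, 28, 22, 20, 24, 24, 19, 19, 18, 18, 23, 21, 17, 26, 35, 42, 43, 46, 48, 49, 52, 54, 51, 52, 51, 54, 53, 54, 53]
193 [42, 46, 68, 91, 89, 89, 73, 68, 68, 66, 67, 66, 26, 17, 14, 17, 26, 58, 66, 66, 95, 52, 35, 24, 20, 24, 23, 22, 21, 20, 18, 18, 19, 22, 26, 28, 33, 43, 45, 45, 47, 50, 52, 51, 52, 54, 52, 53, 53, 54, 55, 55]
```

The collar gap has shrunk by about 2.9–3.2 px, or 6.4–7 mm of pad travel. The force gives about 6 mm. It needs roughly 1.5 mm more.

send_rows([
  [[0,-0.7,0],0,0.303],
  [[0,0,0],0,0.303],
  [[0,0,0],0,0.303],
  [[0,0,0],0,0.303],
  [[0,0,0],0,0.303],
])

```text
clock: 18.5
eef_pos: [619.8, -0.8, 231.1]
eef_rot: [3.141, 0.0, 3.08]
wrist_force: [-2.2, 4.9, 7.1]
finger_gap: 32.9
finger_force: 12.3
```

```bash
python3 - <<'E'
from h import *
s=read_state();print(s['clock'],s['finger_gap'],s['finger_force'],s['wrist_force'])
g=np.mean([cv2.cvtColor(camera('top')['color'],cv2.COLOR_BGR2GRAY).astype(float) for i in range(4)],0)
for r in range(185,191): print(r,g[r,278:296].round().astype(int).tolist())
E
```

```text
18.5 32.91312236426257 12.336767613887787 [-2.22912937  4.86710559  7.13871674]
185 [68, 66, 45, 26, 24, 21, 33, 75, 94, 119, 67, 46, 42, 84, 103, 65, 52, 60]
186 [70, 66, 44, 24, 22, 24, 47, 89, 99, 98, 72, 51, 55, 114, 110, 70, 52, 58]
187 [68, 66, 36, 23, 22, 32, 65, 102, 103, 100, 83, 52, 56, 116, 110, 72, 52, 55]
188 [70, 67, 36, 23, 24, 29, 66, 104, 105, 103, 78, 51, 54, 110, 109, 72, 53, 48]
189 [68, 66, 37, 22, 22, 25, 54, 83, 84, 84, 67, 46, 54, 108, 108, 72, 48, 32]
190 [68, 66, 35, 21, 20, 22, 36, 57, 66, 61, 54, 42, 50, 99, 100, 65, 37, 23]
```

The collar gap now shows about 8 mm of pad travel, and the trigger is still held. I'll hand it in.

```bash
python3 -c "
from cell import *
print(sign_off())"
```

```text
the job is handed in; nothing more can be done
None
```

I slid the holder into line with the pad (within about 1 mm), pumped the clamp until the pad was in about 8 mm of its 16 mm travel, and handed the job in with the trigger still held; the 8 mm comes from the pad-collar gap in the top view, while finger force suggested nearer 7 mm and roller displacement nearer 9 mm.

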